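# Load the spice grinder and hold its pulse dial at speed three

### The job

Put the one steel grinding cup that properly fits the grinder's round well into it, fully home and upright, and let go of it. Then press the orange thumb pad of the spring-return speed dial down past the first two clicks to the third, short of its end stop, and finish while still holding it there against its spring. Leave everything else on the ledge where it stands.

Things in the scene. Friction and masses are not known exactly. Their poses are not given: they have to be found in the camera images.
- cup_medium: The grinding cup of 60 mm diameter, the one that fits the well; origin at the centre of its underside, z up. See point medium_mid.
- medium_mid (a point): Lidded steel grinding cup, 60 mm diameter, 56 mm tall body with a black stripe, and on its lid a black round knob 26 mm diameter, 32 mm tall (88 mm overall). The point is on its axis half-way up, 44 mm above its underside; z up along the axis. Loose, stands upright, about 0.22 kg. Three such cups differ only in diameter (50, 60, 70 mm).
- small_mid (a point): Lidded steel grinding cup, 50 mm diameter, 56 mm tall body with a black stripe, and on its lid a black round knob 26 mm diameter, 32 mm tall (88 mm overall). The point is on its axis half-way up, 44 mm above its underside; z up along the axis. Loose, stands upright, about 0.22 kg. Three such cups differ only in diameter (50, 60, 70 mm). Too small for the well: it would stand loose in it.
- large_mid (a point): Lidded steel grinding cup, 70 mm diameter, 56 mm tall body with a black stripe, and on its lid a black round knob 26 mm diameter, 32 mm tall (88 mm overall). The point is on its axis half-way up, 44 mm above its underside; z up along the axis. Loose, stands upright, about 0.22 kg. Three such cups differ only in diameter (50, 60, 70 mm). Too large for the well.
- well (a point): Centre of the floor of the round well in the top of the grinder (fixed white box 130 x 140 mm, 90 mm high, with a steel band). The well is 64 mm diameter, 30 mm deep, mouth 90 mm above the ledge with a 3 mm chamfer, open upwards; its floor is 60 mm above the ledge. Axes are the grinder's: z up, x towards the face with the dial, y away from the side on which the thumb pad sticks out. The well is 60 mm from the dial face and 50 mm from the +y side of the box.
- dial_axis (a point): On the horizontal turning axis of the speed dial (black disc, 48 mm diameter, 12 mm thick, on the +x face of the grinder), 58 mm above the ledge; axes as point well, the dial turns about x.
- thumb_lever: The moving part of the speed dial: black disc, 11 mm thick steel arm and orange thumb pad in one piece. Origin on the dial's axis. The thumb pad is 44 x 44 x 12 mm; the centre of its underside lies 92 mm from the axis, towards the grinder's -y side, where it stands clear of the grinder. Axes as point well when at rest; turns about x.
- pad_top (a point): Centre of the upper face of the thumb pad, where it is pressed from above. At rest about 100 mm above the ledge and sloping down 0.45 rad outwards; level when the dial reads 0.45; at the third click about 42 mm above the ledge.
- speed_dial (a joint): Turn of the speed dial in rad: 0 at rest (pad up), growing as the pad is pressed down. Spring return from everywhere. Clicks (notches) at 0.22, 0.44 and 0.66 (the third), a stiff spot before each (0.11, 0.33, 0.55) and after the third (0.77), end stop at 0.86. Orange pointer on the disc and four dots above it: rest, 1, 2 (black), 3 (orange). At the pad it takes about 4 to 5 N at the start, 10 N at the third click, up to 12 N at the stiff spots.
- jar_mid (a point): Closed cobalt glass jar, 72 mm diameter, 110 mm tall, the point half-way up; bystander.
- shaker_a_mid (a point): Empty clear acrylic shaker with white flip-top lid, 45 mm diameter, 101 mm tall, the point 50 mm up; bystander.
- shaker_b_mid (a point): A second such shaker; bystander.
- mortar_mid (a point): Wooden mortar, 106 mm diameter, 85 mm tall, its pestle leaning in it to 138 mm high; the point half-way up; bystander.
- scoop: Small steel measuring scoop, bowl 36 mm diameter, 18 mm high, flat handle to its -x side, 104 mm overall; origin under the bowl; bystander.
Not all that is in view belongs to the job. Leave any red look-alike of the cup_medium alone.

How it is judged:
On the way, in this order (a step that is already met when the one before it is completed fails the run):
1. the cup that fits stands fully home and upright in the well, let go of (horizontal distance between medium_mid and well below 0.007 m and z of medium_mid in the frame of well between 0.04 and 0.047 m and angle between medium_mid's own z axis and vertical below 0.08 rad and contact force between the fingers and cup_medium below 0.2 N), for 0.3 s.
2. the dial is pressed to its third click and held there by the robot (value of joint speed_dial between 0.57 and 0.75 rad and contact force between any of the fingers, the arm and thumb_lever above 2 N), for 0.5 s.
At the end, for the whole second after the job is handed in: The 60 mm cup stands in the well (within 7 mm of its centre, underside within 3 mm of the floor, tilted less than 0.08 rad) and is not touched by the fingers; the dial is held at the third click (0.57 to 0.75 rad) with the robot pressing the thumb pad with more than 2 N (all of step 1 and all of step 2); the arm keeps its last pose, push and grip.
It fails at once if another cup is pushed more than 30 mm or tipped over (distance of any of small_mid, large_mid from where it was at the start of the episode above 0.03 m or angle between any of small_mid, large_mid's own z axis and vertical above 0.5 rad).
It fails at once if the jar is pushed more than 30 mm or tipped over (distance of jar_mid from where it was at the start of the episode above 0.03 m or angle between jar_mid's own z axis and vertical above 0.5 rad).
It fails at once if a shaker is pushed more than 30 mm or tipped over (distance of any of shaker_a_mid, shaker_b_mid from where it was at the start of the episode above 0.03 m or angle between any of shaker_a_mid, shaker_b_mid's own z axis and vertical above 0.5 rad).
It fails at once if the mortar is pushed more than 30 mm or tipped over (distance of mortar_mid from where it was at the start of the episode above 0.03 m or angle between mortar_mid's own z axis and vertical above 0.5 rad).
It fails at once if the scoop is pushed more than 30 mm or tipped over (distance of scoop from where it was at the start of the episode above 0.03 m or angle between scoop's own z axis and vertical above 0.5 rad).
It also fails if it takes over 54 s, if anything falls off the work surface, if the arm or the gripper's body presses on something with over 40 N, if the wrist force passes 120 N, or if a joint passes its speed limit or range.

### The arm

A 7-joint arm with a two-finger parallel gripper is mounted at the origin on the work surface. World frame = base frame: x ahead of the robot, y to its left, z up, the work surface at z = 0. Lengths are in m, angles in rad, forces in N, time in s.
With the tool pointing down it reaches from about 0.425 to 1.025 m from the base axis. Payload 9.4 kg.
Tool frame: the origin (TCP) lies midway between the tips of the shut fingers; the grasp point (between the pads) lies 19 mm behind it; z points along the fingers, y is the direction in which the jaws open and shut (so a half turn about z gives the same grasp; the last joint's range is limited). The gripper opens to 93 mm and grips with 3 to 60 N. Pads are 15 mm wide; open, the fingers measure 128 mm over their backs; the gripper's body (75 mm by 188 mm) begins 65 mm behind the grasp point.
Start: joints at [1.1, 0.599, -0.003, 1.599, 0.002, 0.943, -0.08], TCP at [0.278, -0.67, 0.219] pointing down, gripper open.
Joint ranges: [-2.57, 2.57], [-0.35, 1.97], [-1.29, 1.29], [0.11, 2.56], [-1.05, 4.19], [0.11, 1.86], [-2.63, 2.63]. Speed limits (rad/s): [2.22, 2.22, 3.01, 3.01, 3.14, 3.14, 3.14].

### API

Orientations are given as a rotation vector (axis times angle).
In Python, from workcell import get_state, optics, bot gives the robot as it stands. The module is installed in compiled form; this text tells all that it offers.
- The arm moves only by the tool step_arm, never from a script. Its arguments are lists of equal length, an entry for each row: "linear": the shift along the tool's x, y, z in mm, a list of three; "dr": the turn, a rotation vector about the tool's x, y, z in degrees, a list of three; "grip": the finger opening in mm, from 0 to 93. In form: {"linear": [[x, y, z], ...], "dr": [[wx, wy, wz], ...], "grip": [grip, ...]}. A call has exactly 10 rows; each row is the pose to reach, as a shift and turn from the pose commanded when the call began, along the tool's axes at that moment; what a row does not reach only later rows make up. A row lasts 1/10 s, in which the tool goes at most 50 mm and 8.59 degrees, less where a joint would pass 70% of its speed; a pose out of reach is approached as far as the arm can. A call with a gripper value outside its range is refused whole. The fingers move at their own pace and stop on an object; "grip_force" is the grip in N (left out, the last holds). Time passes only in rows, so rows that repeat a pose let the fingers close, or fill a call up. It gives the time, the measured TCP pose, the force and the opening at its end, in the units of the state.
- get_state(): the state, without advancing time (a new reading comes with each control period).
- optics.grab_frame(name): name is "scene" or "top" or "wrist"; returns a dict with "image" (480x640x3 uint8, blue, green, red), "range_z" (480x640 float32, m along the optical axis (not along the pixel's ray), 0 where there is no reading), "mtx" (3x3 intrinsics, pixels), "dist" ([k1, k2, p1, p2, k3] as OpenCV has them; the pictures are not rectified), "camera_from_world" (4x4, takes a point from world to camera coordinates); the wrist camera has in their place "hand_eye" (4x4, takes a point from camera to tool coordinates, whose origin is the TCP and whose axes are the flange's). Camera axes: x right, y up, looking along -z (the intrinsics and any distortion apply to the point x, -y, -z); pixel columns grow to the right and rows downward; lengths in m; the calibration is good to about 2 mm. A picture is of the moment at which its call begins: read the wrist's pose just before it.
- bot.close_job(): hands the job in, once; it reports no verdict.
Trained networks look in a picture, given as the dict that the camera call returned (one of the last four; its "shot" number tells which), for a name from the list of things; names that differ only in an ending like _2 or _b are one class to them, and where a whole thing is asked for, a point or a joint stands for the part that bears it (a point fixed in the world has none). Each returns a list of dicts, best first, with "p" (0 to 1); they miss things now and then, are a little off and sometimes report something else, mostly with a low value. They report only what shows in the picture. A call takes as long as a camera call. They do not tell look-alikes from the thing itself.
- optics.outline_of(name, picture): "region" (480x640 bool, what is visible of it) and "bbox" ([left, top, width, height] in pixels, round what is visible of it).
The state is a dict: "time": time; "joints": joint angles; "qvel": joint speeds; "effort": joint torques, N m; "ee_pos": TCP position; "eef_rot": TCP orientation; "force": force on the tool from outside, world axes, zero at the start; "moment": the same for the moment, N m; "opening": finger opening in m.
Only numpy, scipy, OpenCV 4.12 (cv2) and the standard library are available. Lean on these libraries where they do the work, as an engineer would, in place of code of your own. Each camera call takes 0.05 s, during which the arm holds its last target. There are 200 camera calls.

## Working session

There is one attempt and no reset: what is moved stays moved. The work goes in short steps, Python scripts to look and compute and a tool call to move; the robot and the scene stay as the last step left them, time stands still between calls to the robot, and variables do not carry over. Pictures are saved under pics/ and viewed, about 8 in all and at most 12, crops included, and the job is handed in when it is done.

Besides the shell and the picture viewer there is one more tool, called after "Emit:" as name(argument=value, ...) on one line, values as JSON. step_arm: Moves the arm, as the interface text tells. Its arguments: {"type":"object","properties":{"linear":{"type":"array"},"dr":{"type":"array"},"grip":{"type":"array"},"grip_force":{"type":"number"}},"required":["linear","dr","grip"]}

```bash
mkdir -p pics && cat > h.py <<'E'
import numpy as np, cv2
from workcell import get_state, optics, bot
from scipy.spatial.transform import Rotation as R
def T_of(f, st=None):
    # world_from_camera
    if 'camera_from_world' in f: return np.linalg.inv(np.array(f['camera_from_world']))
    T=np.eye(4); T[:3,:3]=R.from_rotvec(st['eef_rot']).as_matrix(); T[:3,3]=st['ee_pos']
    return T@np.array(f['hand_eye'])
def cloud(f, st=None):
    K=np.array(f['mtx']); d=np.array(f['dist'],float)
    v,u=np.mgrid[0:480,0:640]
    p=cv2.undistortPoints(np.stack([u,v],-1).reshape(-1,1,2).astype(np.float64),K,d).reshape(480,640,2)
    z=f['range_z'].astype(float)
    P=np.stack([p[...,0]*z,-p[...,1]*z,-z],-1)
    T=T_of(f,st); W=P@T[:3,:3].T+T[:3,3]; W[z<=0]=np.nan
    return W
def proj(f,X,st=None):
    T=np.linalg.inv(T_of(f,st)); c=np.atleast_2d(X)@T[:3,:3].T+T[:3,3]
    c=c*[1,-1,-1]
    return cv2.projectPoints(c.reshape(-1,1,3),np.zeros(3),np.zeros(3),np.array(f['mtx']),np.array(f['dist'],float))[0].reshape(-1,2)
E
cat > a.py <<'E'
from h import *
s=get_state(); print({k:np.round(v,3) for k,v in s.items()})
for n in ['scene','top']:
    f=optics.grab_frame(n); W=cloud(f); cv2.imwrite(f'pics/{n}.png',f['image']); np.save(n+'.npy',W)
    print(n,np.round(T_of(f),3).tolist())
    for o in ['cup_medium','small_mid','large_mid','thumb_lever','jar_mid','shaker_a_mid','mortar_mid','scoop','well','pad_top']:
        try: r=optics.outline_of(o,f)
        except Exception as e: print(o,e); continue
        for d in r:
            q=W[d['region']]; q=q[~np.isnan(q[:,0])]
            if len(q): print(o,round(d['p'],2),d['bbox'],np.round(np.median(q,0),3),np.round(np.percentile(q,[3,97],axis=0),3).tolist())
E
python3 a.py
```

```text
{'time': np.float64(0.0), 'joints': array([ 1.1  ,  0.6  , -0.003,  1.6  ,  0.002,  0.943, -0.08 ]), 'qvel': array([-0.001, -0.   , -0.   ,  0.001,  0.   ,  0.001, -0.   ]), 'effort': array([-0.0000e+00, -7.6506e+01,  1.4970e+00, -2.5235e+01, -5.2000e-02,
        1.7000e-02,  0.0000e+00]), 'ee_pos': array([ 0.278, -0.669,  0.218]), 'eef_rot': array([-3.079e+00, -6.140e-01,  1.000e-03]), 'force': array([-0.067,  0.611, -0.513]), 'moment': array([-0.042,  0.012,  0.001]), 'opening': np.float64(0.093)}
scene [[-0.176, -0.834, 0.522, 1.283], [0.984, -0.158, 0.08, 0.119], [0.016, 0.528, 0.849, 1.287], [0.0, 0.0, 0.0, 1.0]]
cup_medium 0.79 [260.6, 259.4, 23.3, 25.1] [ 0.655 -0.098  0.056] [[0.627, -0.127, 0.01], [0.672, -0.076, 0.092]]
cup_medium 0.73 [226.6, 240.4, 28.0, 24.4] [ 0.615 -0.198  0.055] [[0.588, -0.228, 0.012], [0.632, -0.176, 0.091]]
cup_medium 0.67 [194.9, 236.9, 26.9, 22.5] [ 0.62  -0.294  0.056] [[0.588, -0.325, 0.011], [0.639, -0.272, 0.091]]
cup_medium 0.3 [325.3, 265.6, 53.5, 24.3] [0.656 0.103 0.085] [[0.612, 0.059, 0.001], [0.689, 0.179, 0.111]]
small_mid 0.81 [206.9
[... 2386 characters left out ...]
 0.093] [[0.736, -0.212, 0.006], [0.779, -0.173, 0.102]]
mortar_mid 0.9 [117.8, 298.8, 49.3, 46.3] [0.423 0.422 0.061] [[0.377, 0.363, 0.008], [0.467, 0.46, 0.133]]
scoop 0.9 [323.8, 333.2, 22.8, 39.6] [ 0.367 -0.009  0.013] [[0.303, -0.033, -0.002], [0.391, 0.013, 0.02]]
well 0.95 [211.5, 191.2, 87.5, 103.9] [0.57  0.167 0.088] [[0.497, 0.079, 0.024], [0.674, 0.242, 0.103]]
well 0.28 [400.6, 223.7, 27.3, 26.0] [ 0.597 -0.198  0.054] [[0.575, -0.228, 0.007], [0.629, -0.175, 0.089]]
pad_top 0.96 [250.3, 195.4, 49.7, 23.8] [0.665 0.085 0.099] [[0.648, 0.062, 0.077], [0.688, 0.129, 0.109]]
pad_top 0.26 [211.5, 192.5, 87.1, 102.7] [0.571 0.166 0.088] [[0.497, 0.076, 0.01], [0.674, 0.242, 0.103]]
```

```bash
python3 - <<'E'
import cv2,numpy as np
a=cv2.imread('pics/top.png')[130:390,100:500]; a=cv2.resize(a,(800,520),interpolation=cv2.INTER_CUBIC); cv2.imwrite('pics/v1.png',a)
W=np.load('top.npy')
S=np.load('scene.npy'); 
for n,c in [('A',(.607,-.2)),('B',(.648,-.1)),('C',(.615,-.3)),('L',(.475,-.15)),('S',(.465,-.31))]:
  for nm,V in [('top',W),('scene',S)]:
    q=V.reshape(-1,3); q=q[~np.isnan(q[:,0])]
    q=q[(np.hypot(q[:,0]-c[0],q[:,1]-c[1])<.055)]
    k=q[(q[:,2]>.075)&(q[:,2]<.1)]; b=q[(q[:,2]>.046)&(q[:,2]<.064)]
    print(n,nm,'knob',np.round(k.mean(0),3),len(k),'body min/max',np.round(b.min(0),3),np.round(b.max(0),3))
q=W.reshape(-1,3);q=q[~np.isnan(q[:,0])]
t=q[(q[:,2]>.082)&(q[:,2]<.096)&(q[:,1]>.05)&(q[:,1]<.27)&(q[:,0]>.45)&(q[:,0]<.7)]
np.save('t.npy',t); print(len(t), cv2.minAreaRect((t[:,:2]*1000).astype(np.float32)))
E
```

```text
A top knob [ 0.603 -0.203  0.086] 116 body min/max [ 0.574 -0.234  0.046] [ 0.633 -0.174  0.064]
A scene knob [ 0.606 -0.204  0.087] 84 body min/max [ 0.571 -0.234  0.046] [ 0.634 -0.175  0.064]
B top knob [ 0.643 -0.103  0.087] 111 body min/max [ 0.614 -0.133  0.046] [ 0.673 -0.075  0.063]
B scene knob [ 0.646 -0.104  0.088] 87 body min/max [ 0.613 -0.134  0.047] [ 0.675 -0.075  0.064]
C top knob [ 0.61  -0.301  0.087] 111 body min/max [ 0.581 -0.332  0.046] [ 0.64  -0.273  0.064]
C scene knob [ 0.612 -0.3    0.088] 82 body min/max [ 0.583 -0.331  0.046] [ 0.642 -0.27   0.064]
L top knob [ 0.464 -0.152  0.086] 117 body min/max [ 0.43  -0.187  0.046] [ 0.5   -0.118  0.063]
L scene knob [ 0.467 -0.152  0.087] 77 body min/max [ 0.429 -0.188  0.046] [ 0.502 -0.119  0.064]
S top knob [ 0.456 -0.314  0.086] 123 body min/max [ 0.432 -0.34   0.046] [ 0.482 -0.289  0.064]
S scene knob [ 0.461 -0.313  0.087] 74 body min/max [ 0.437 -0.337  0.046] [ 0.485 -0.289  0.064]
3447 ((588.5804443359375, 155.82073974609375), (159.55239868164062, 190.23162841796875), 15.77153491973877)
```

View pics/v1.png

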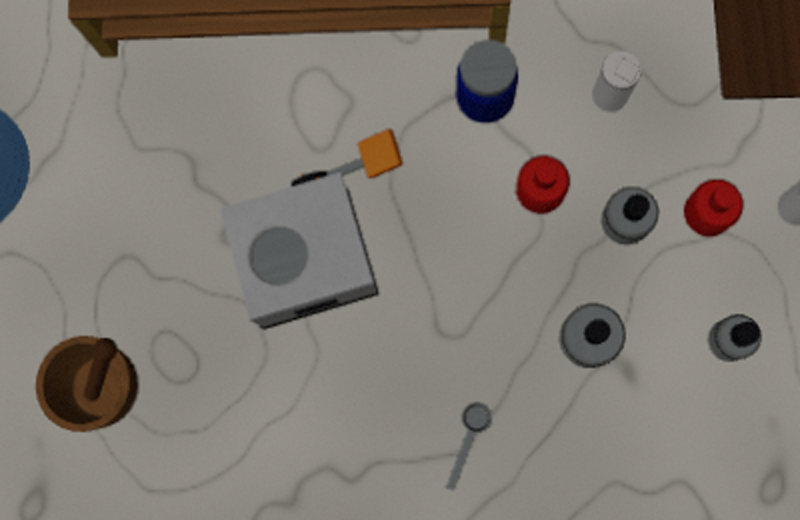

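Candidates (full top-image pixels): silver A (415,237) 60 mm, red B (371,222), red C (456,234), silver large L (396,297) 70 mm, and silver small S (468,299) 50 mm. I choose A: it is the silver cup with a measured 59–60 mm diameter. The reds are look-alikes. Next I compute the grinder frame and the move to above A.

```bash
python3 - <<'E'
from h import *
W=np.load('top.npy');S=np.load('scene.npy')
for V in (W,S):
    q=V.reshape(-1,3);q=q[~np.isnan(q[:,0])]
    t=q[(abs(q[:,2]-.09)<.004)&(q[:,1]>.05)&(q[:,1]<.27)&(q[:,0]>.45)&(q[:,0]<.7)]
    for a in (0,):
        best=[]
        for yaw in np.radians(np.arange(5,25,.5)):
            c,s=np.cos(yaw),np.sin(yaw); u=t[:,0]*c+t[:,1]*s; v=-t[:,0]*s+t[:,1]*c
            p=np.percentile(u,[1.5,98.5]); r=np.percentile(v,[1.5,98.5]); best.append(((p[1]-p[0])*(r[1]-r[0]),np.degrees(yaw),*p,*r))
        b=min(best);print('box',np.round(b,4))
        yaw=np.radians(b[1]);c,s=np.cos(yaw),np.sin(yaw)
        u=b[3]-.06; v=b[5]-.05; print('well est',u*c-v*s,u*s+v*c)
    f=q[(abs(q[:,2]-.06)<.005)&(abs(q[:,0]-.58)<.06)&(abs(q[:,1]-.165)<.055)]
    f=f[np.hypot(*(f[:,:2]-np.median(f[:,:2],0)).T)<.04]
    print('floor',len(f),np.round([f.min(0),f.max(0),f.mean(0)],3).tolist())
    hi=q[(q[:,2]>.12)&(q[:,0]>.3)&(q[:,0]<1.1)&(abs(q[:,1])<.6)]
    g=np.round(hi/.1).astype(int)
    for k in np.unique(g[:,:2],axis=0):
        m=(g[:,:2]==k).all(1)
        if m.sum()>15: print(k/10.,round(hi[m,2].max(),3),end=' ')
    print()
s=get_state();M=R.from_rotvec(s['eef_rot']).as_matrix();print(np.round(M,3))
E
```

```text
box [ 0.022  14.5     0.5309  0.6629 -0.0706  0.0961]
well est 0.5721699030939484 0.1955515446816284
  return _methods._mean(a, axis=axis, dtype=dtype,
  ret = um.true_divide(
Traceback (most recent call last):
ValueError: zero-size array to reduction operation minimum which has no identity
```

```bash
python3 - <<'E' 2>/dev/null
from h import *
W=np.load('top.npy');S=np.load('scene.npy')
for V in (W,S):
    q=V.reshape(-1,3);q=q[~np.isnan(q[:,0])]
    f=q[(np.hypot(q[:,0]-.572,q[:,1]-.1955)<.045)]
    print(len(f),np.histogram(f[:,2],bins=np.arange(.04,.11,.005)))
    d=f[f[:,2]<.083]
    if len(d): print(np.round([d.min(0),d.max(0)],3).tolist(), cv2.minEnclosingCircle((d[:,:2]*1000).astype(np.float32)))
    hi=q[(q[:,2]>.12)&(q[:,0]>.3)&(q[:,0]<1.1)&(abs(q[:,1])<.6)]
    g=np.round(hi/.1).astype(int)
    for k in np.unique(g[:,:2],axis=0):
        m=(g[:,:2]==k).all(1)
        if m.sum()>15: print(k/10.,round(hi[m,2].max(),3),end=' ')
    print()
s=get_state();M=R.from_rotvec(s['eef_rot']).as_matrix();print(np.round(M,3))
E
```

```text
1276 (array([  0,   0,   0,   0,   0,   0,   1, 151, 466, 419, 236,   3,   0,
         0]), array([0.04 , 0.045, 0.05 , 0.055, 0.06 , 0.065, 0.07 , 0.075, 0.08 ,
       0.085, 0.09 , 0.095, 0.1  , 0.105, 0.11 ]))
[[0.528, 0.161, 0.074], [0.605, 0.236, 0.083]] ((568.102294921875, 199.38865661621094), 40.681522369384766)
[0.4 0.4] 0.141 [0.5 0.4] 0.14 [ 0.8 -0.1] 0.134 [0.8 0. ] 0.135 [0.8 0.1] 0.136 [0.8 0.2] 0.136 [0.8 0.3] 0.136 [0.8 0.4] 0.135 [ 0.9 -0.1] 0.135 [0.9 0. ] 0.208 [0.9 0.1] 0.208 [0.9 0.2] 0.207 [0.9 0.3] 0.206 [0.9 0.4] 0.208 
730 (array([  0,   0,   0,   0,   0,   0,   0,  22, 216, 211, 254,  27,   0,
         0]), array([0.04 , 0.045, 0.05 , 0.055, 0.06 , 0.065, 0.07 , 0.075, 0.08 ,
       0.085, 0.09 , 0.095, 0.1  , 0.105, 0.11 ]))
[[0.528, 0.166, 0.076], [0.584, 0.225, 0.083]] ((554.3414306640625, 194.28326416015625), 31.322628021240234)
[0.5 0.4] 0.141 [ 0.8 -0.1] 0.136 [0.8 0. ] 0.137 [0.8 0.1] 0.136 [0.8 0.2] 0.138 [0.8 0.3] 0.136 [0.8 0.4] 0.137 [ 0.9 -0.1] 0.137 [0.9 0. ] 0.209 [0.9 0.1] 0.21 [0.9 0.2] 0.21 [0.9 0.3] 0.209 [0.9 0.4] 0.211 
[[ 0.923  0.384 -0.   ]
 [ 0.384 -0.923  0.   ]
 [-0.    -0.    -1.   ]]
```

Emit:
step_arm(linear=[[38,-24,0],[76,-48,0],[114,-72,0],[152,-96,0],[190,-120,0],[228,-144,0],[266,-168,0],[304,-192,0],[342,-216,0],[380,-241,0]], dr=[[0,0,-6.7],[0,0,-13.5],[0,0,-20.2],[0,0,-27],[0,0,-33.7],[0,0,-40.4],[0,0,-47.2],[0,0,-53.9],[0,0,-60.7],[0,0,-67.4]], grip=[93,93,93,93,93,93,93,93,93,93])

```text
time: 2.1
ee_pos: [0.5375, -0.2998, 0.2189]
eef_rot: [2.217, 2.225, -0.0]
force: [0.4, -0.5, 0.1]
opening: 0.0929
```

Emit:
step_arm(linear=[[30,20,0],[60,40,0],[85,58,0],[97,67,0],[97,67,0],[97,67,0],[97,67,0],[97,67,0],[97,67,0],[97,67,0]], dr=[[0,0,0],[0,0,0],[0,0,0],[0,0,0],[0,0,0],[0,0,0],[0,0,0],[0,0,0],[0,0,0],[0,0,0]], grip=[60,60,60,60,60,60,60,60,60,60])

```text
time: 3.1
ee_pos: [0.6034, -0.2049, 0.2186]
eef_rot: [2.223, 2.22, -0.0]
force: [0.4, 0.5, -0.2]
opening: 0.0603
```

```bash
python3 - <<'E' 2>/dev/null
from h import *
s=get_state();f=optics.grab_frame('wrist');W=cloud(f,s);print(s['ee_pos'],s['eef_rot'],s['opening'])
print(np.round(f['hand_eye'],3).tolist())
cv2.imwrite('pics/v2.png',f['image'])
q=W.reshape(-1,3);q=q[~np.isnan(q[:,0])]
q=q[np.hypot(q[:,0]-.603,q[:,1]+.203)<.045]
k=q[(q[:,2]>.083)&(q[:,2]<.095)];print('knob top',len(k),np.round([k.min(0),k.max(0),k.mean(0)],4).tolist())
b=q[(q[:,2]>.05)&(q[:,2]<.062)];print('lid',len(b),np.round([np.percentile(b,1,axis=0),np.percentile(b,99,axis=0)],4).tolist())
print(proj(f,[[.603,-.203,.088],[.603,-.203,.056]],s))
E
```

```text
[ 0.60336864 -0.20485062  0.2186479 ] [ 2.22311425e+00  2.21963631e+00 -2.44655915e-04] 0.06025879197678693
[[0.0, 0.961, 0.276, 0.077], [1.0, -0.001, 0.001, -0.0], [0.001, 0.276, -0.961, -0.166], [0.0, 0.0, 0.0, 1.0]]
knob top 917 [[0.591, -0.2171, 0.083], [0.6164, -0.1916, 0.09], [0.6034, -0.2037, 0.0876]]
lid 2747 [[0.5758, -0.2314, 0.0504], [0.6311, -0.1763, 0.0579]]
[[328.07034275 228.12180521]
 [328.09370961 218.47959741]]
```

View pics/v2.png

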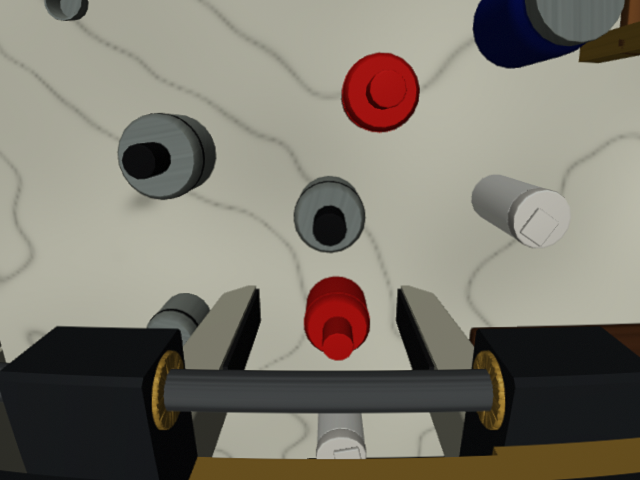

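Emit:
step_arm(linear=[[1,0,30],[1,0,65],[1,0,100],[1,0,130],[1,0,148],[1,0,157],[1,0,157],[1,0,157],[1,0,157],[1,0,157]], dr=[[0,0,0],[0,0,0],[0,0,0],[0,0,0],[0,0,0],[0,0,0],[0,0,0],[0,0,0],[0,0,0],[0,0,0]], grip=[60,60,60,60,60,60,60,60,50,40], grip_force=25)

```text
time: 4.15
ee_pos: [0.6042, -0.2034, 0.0627]
eef_rot: [2.221, 2.219, 0.001]
force: [0.5, 0.6, -0.3]
opening: 0.0486
```

Emit:
step_arm(linear=[[0,0,0],[0,0,0],[0,0,0],[0,0,0],[0,0,0],[0,0,0],[0,0,-5],[0,0,-15],[0,0,-25],[0,0,-35]], dr=[[0,0,0],[0,0,0],[0,0,0],[0,0,0],[0,0,0],[0,0,0],[0,0,0],[0,0,0],[0,0,0],[0,0,0]], grip=[15,15,15,15,15,15,15,15,15,15], grip_force=25)

```text
time: 5.15
ee_pos: [0.6037, -0.2032, 0.0977]
eef_rot: [2.222, 2.221, 0.0]
force: [-0.1, 1.2, -2.0]
opening: 0.0256
```

Emit:
step_arm(linear=[[0,0,-45],[5,0,-90],[30,-3,-130],[75,-8,-150],[120,-13,-160],[165,-18,-160],[210,-23,-160],[250,-27,-160],[280,-31,-160],[293,-32,-160]], dr=[[0,0,0],[0,0,0],[0,0,0],[0,0,0],[0,0,0],[0,0,0],[0,0,0],[0,0,0],[0,0,0],[0,0,0]], grip=[15,15,15,15,15,15,15,15,15,15])

```text
time: 6.15
ee_pos: [0.571, 0.0935, 0.2577]
eef_rot: [-2.217, -2.225, -0.002]
force: [-0.1, -0.6, -1.5]
opening: 0.0254
```

Emit:
step_arm(linear=[[0,0,0],[0,0,0],[0,0,0],[0,0,0],[0,0,0],[0,0,0],[0,0,0],[0,0,0],[0,0,0],[0,0,0]], dr=[[0,0,0],[0,0,0],[0,0,0],[0,0,0],[0,0,0],[0,0,0],[0,0,0],[0,0,0],[0,0,0],[0,0,0]], grip=[15,15,15,15,15,15,15,15,15,15])

```text
time: 7.15
ee_pos: [0.5718, 0.0899, 0.2566]
eef_rot: [-2.222, -2.221, 0.0]
force: [-0.7, 0.2, -1.1]
opening: 0.0256
```

```bash
python3 - <<'E' 2>/dev/null
from h import *
s=get_state();f=optics.grab_frame('wrist');W=cloud(f,s);print(s['ee_pos'],s['eef_rot'],s['opening'],s['force'])
cv2.imwrite('pics/v3.png',f['image']); np.save('w3.npy',W)
q=W.reshape(-1,3);ok=~np.isnan(q[:,0]);q=q[ok]
m=q[(np.hypot(q[:,0]-.572,q[:,1]-.1955)<.045)]
print(np.histogram(m[:,2],bins=np.arange(.04,.11,.005)))
print(proj(f,[[.572,.1955,.09],[.572,.1955,.06]],s))
E
```

```text
[0.57182971 0.08988146 0.25657088] [-2.22197922e+00 -2.22082556e+00  1.41184678e-04] 0.025642459778562735 [-0.67274761  0.17406628 -1.0797416 ]
(array([   0,    0,    0,    0,    0,    0,    0,   54, 5345, 3843, 1922,
          0,    0,    0]), array([0.04 , 0.045, 0.05 , 0.055, 0.06 , 0.065, 0.07 , 0.075, 0.08 ,
       0.085, 0.09 , 0.095, 0.1  , 0.105, 0.11 ]))
[[328.82200391  85.15732658]
 [328.78212803  88.37859539]]
```

View pics/v3.png

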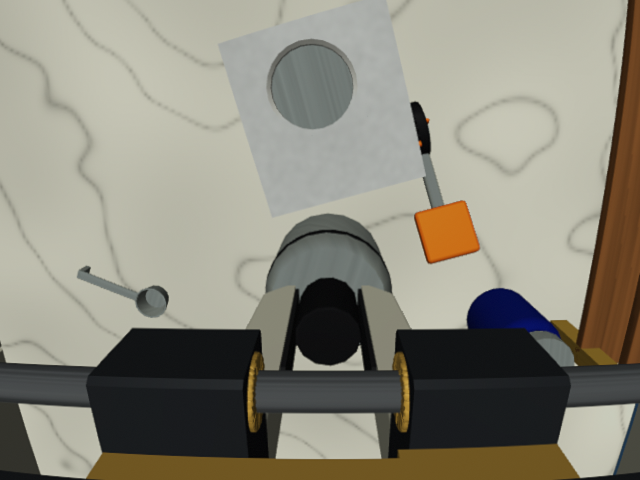

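The picture shows the well mouth at about (311,84), the pad at (447,232) and the held cup at (328,270). Now I fit the mouth circle and the box's top face on z = 0.09.

```bash
cat > b.py <<'E'
from h import *
from scipy.optimize import least_squares
s=get_state();f=optics.grab_frame('wrist')
K=np.array(f['mtx']);d=np.array(f['dist'],float);T=T_of(f,s)
def plane(uv,z):
    p=cv2.undistortPoints(np.array(uv,float).reshape(-1,1,2),K,d).reshape(-1,2)
    r=np.c_[p[:,0],-p[:,1],-np.ones(len(p))]@T[:3,:3].T
    return T[:3,3]+r*((z-T[2,3])/r[:,2])[:,None]
g=cv2.GaussianBlur(cv2.cvtColor(f['image'],cv2.COLOR_BGR2GRAY),(3,3),0).astype(np.float32)
for dirn in ('outer','inner'):
    pts=[]
    for a in np.radians(np.arange(0,360,4)):
        r=np.arange(36,52,.25); u=311+r*np.cos(a); v=84+r*np.sin(a)
        if v.min()<2: continue
        gr=np.abs(np.gradient(cv2.remap(g,u.astype(np.float32)[None],v.astype(np.float32)[None],cv2.INTER_LINEAR)[0]))
        big=np.where(gr>.5*gr.max())[0]; i=big[-1] if dirn=='outer' else big[0]
        pts.append((u[i],v[i]))
    for z in (.09,.087):
        P=plane(pts,z)[:,:2]
        o=least_squares(lambda x:np.hypot(P[:,0]-x[0],P[:,1]-x[1])-x[2],[.57,.195,.033],loss='soft_l1',f_scale=.0007)
        print(dirn,z,len(pts),np.round(o.x,4),'med res',np.round(np.median(abs(o.fun)),5))
# box top: bright white
m=((f['image'].min(2)>120)).astype(np.uint8)
c=plane([[220,44],[387,0],[425,177],[273,216]],.09); print(np.round(c,4).tolist())
e=c[2]-c[3]; print('yaw from front edge(deg)',np.degrees(np.arctan2(e[1],e[0])),np.linalg.norm(e))
e=c[0]-c[3]; print('left edge',np.degrees(np.arctan2(-e[0],e[1])),np.linalg.norm(e))
e=c[1]-c[2]; print('right edge',np.degrees(np.arctan2(-e[0],e[1])))
# cup pose in hand (lid)
for o in optics.outline_of('pad_top',f)[:1]:
    W=cloud(f,s); q=W[o['region']]
hsv=cv2.cvtColor(f['image'],cv2.COLOR_BGR2HSV); om=(abs(hsv[...,0].astype(int)-16)<8)&(hsv[...,1]>180)
W=cloud(f,s);q=W[om];q=q[~np.isnan(q[:,0])];q=q[q[:,2]>.06];print('pad',len(q),np.round(np.median(q,0),4),np.round(np.percentile(q,[2,98],axis=0),4).tolist())
E
python3 b.py
```

```text
outer 0.09 90 [0.5583 0.1963 0.034 ] med res 0.0004
outer 0.087 90 [0.5582 0.1966 0.0343] med res 0.00041
inner 0.09 90 [0.5592 0.1943 0.0306] med res 0.00033
inner 0.087 90 [0.5591 0.1945 0.0309] med res 0.00033
[[0.4898, 0.2263, 0.09], [0.615, 0.2568, 0.09], [0.6497, 0.1253, 0.09], [0.526, 0.093, 0.09]]
yaw from front edge(deg) 14.647139345854342 0.12785396295397
left edge 15.187003034463846 0.13811333387286268
right edge 14.799193040186584
pad 4834 [0.6691 0.0847 0.101 ] [[0.538, -0.0553, 0.061], [0.843, 0.2249, 0.3709]]
```

```bash
python3 - <<'E' 2>/dev/null
from h import *
s=get_state();f=optics.grab_frame('wrist')
a=f['image'][0:260,180:500]; a=cv2.resize(a,(640,520),interpolation=cv2.INTER_CUBIC)
W=cloud(f,s)
for r in (60,84,110,150,190): print(r,[(c,*np.round(W[r,c]*1000).tolist()) for c in range(225,425,20)])
t=optics.grab_frame('top')
b=t['image'][185:305,200:310]; b=cv2.resize(b,None,fx=4,fy=4,interpolation=cv2.INTER_CUBIC)
b=cv2.copyMakeBorder(b,0,520-b.shape[0],0,0,cv2.BORDER_CONSTANT)
cv2.imwrite('pics/v4.png',np.hstack([a[:, :360*1],b])[:, :800])
E
```

```text
60 [(225, 493.0, 215.0, 90.0), (245, 508.0, 214.0, 90.0), (265, 524.0, 214.0, 89.0), (285, 538.0, 215.0, 81.0), (305, 554.0, 215.0, 82.0), (325, 569.0, 215.0, 82.0), (345, 584.0, 214.0, 88.0), (365, 599.0, 214.0, 91.0), (385, 615.0, 214.0, 89.0), (405, 645.0, 227.0, 0.0)]
84 [(225, 471.0, 205.0, 0.0), (245, 508.0, 197.0, 89.0), (265, 523.0, 197.0, 90.0), (285, 538.0, 197.0, 81.0), (305, 553.0, 197.0, 83.0), (325, 569.0, 197.0, 84.0), (345, 585.0, 197.0, 83.0), (365, 600.0, 197.0, 89.0), (385, 615.0, 197.0, 89.0), (405, 630.0, 197.0, 91.0)]
110 [(225, 470.0, 181.0, 0.0), (245, 507.0, 177.0, 90.0), (265, 523.0, 177.0, 90.0), (285, 537.0, 177.0, 82.0), (305, 553.0, 177.0, 82.0), (325, 569.0, 177.0, 80.0), (345, 585.0, 177.0, 83.0), (365, 600.0, 177.0, 89.0), (385, 616.0, 177.0, 89.0), (405, 631.0, 177.0, 89.0)]
150 [(225, 467.0, 141.0, -1.0), (245, 487.0, 141.0, -1.0), (265, 521.0, 147.0, 89.0), (285, 537.0, 146.0, 89.0), (305, 553.0, 146.0, 89.0), (325, 569.0, 146.0, 90.0), (345, 585.0, 146.0, 90.0), (365, 601.0, 147.0, 90.0), (385, 617.0, 147.0, 90.0), (405, 633.0, 147.0, 89.0)]
190 [(225, 464.0, 100.0, -2.0), (245, 486.0, 101.0, 1.0), (265, 520.0, 115.0, 90.0), (285, 536.0, 114.0, 89.0), (305, 553.0, 115.0, 91.0), (325, 569.0, 115.0, 91.0), (345, 585.0, 114.0, 89.0), (365, 601.0, 114.0, 89.0), (385, 630.0, 101.0, 1.0), (405, 651.0, 100.0, -1.0)]
```

View pics/v4.png

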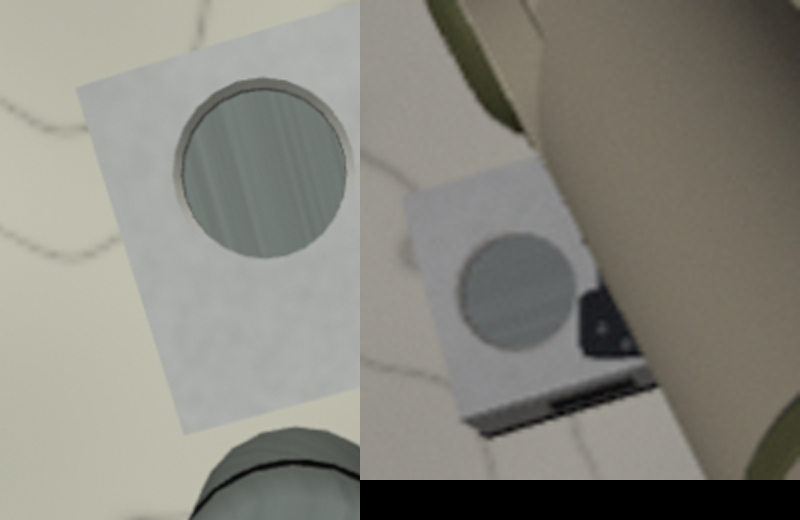

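The well reads about 70 mm from the dial face in both cameras, not 60. I trust the pictures, using the well-minus-cup difference measured by the same wrist camera.

Emit:
step_arm(linear=[[30,-4,0],[65,-8,0],[95,-12,0],[106,-13,0],[106,-13,25],[106,-13,55],[106,-13,75],[106,-13,87],[106,-13,87],[106,-13,87]], dr=[[0,0,0],[0,0,0],[0,0,0],[0,0,0],[0,0,0],[0,0,0],[0,0,0],[0,0,0],[0,0,0],[0,0,0]], grip=[15,15,15,15,15,15,15,15,15,15])

```text
time: 8.4
ee_pos: [0.5594, 0.1958, 0.1701]
eef_rot: [2.222, 2.22, 0.001]
force: [-0.9, 0.8, -1.6]
opening: 0.0254
```

```bash
python3 - <<'E' 2>/dev/null
from h import *
s=get_state();print(s['ee_pos'],s['force'],s['opening'])
f=optics.grab_frame('wrist'); cv2.imwrite('pics/v5.png',f['image'])
t=optics.grab_frame('scene'); b=cv2.resize(t['image'][210:310,300:420],None,fx=4,fy=4,interpolation=cv2.INTER_CUBIC); b=cv2.copyMakeBorder(b,0,0,0,0,0)
a=f['image'][100:420,170:490]; a=cv2.resize(a,(400,400)); cv2.imwrite('pics/v5b.png',np.hstack([a,cv2.resize(b,(400,400))]))
E
```

```text
[0.55935951 0.19577811 0.17012949] [-0.94085187  0.75692326 -1.55999246] 0.02543665754671856
```

View pics/v5b.png

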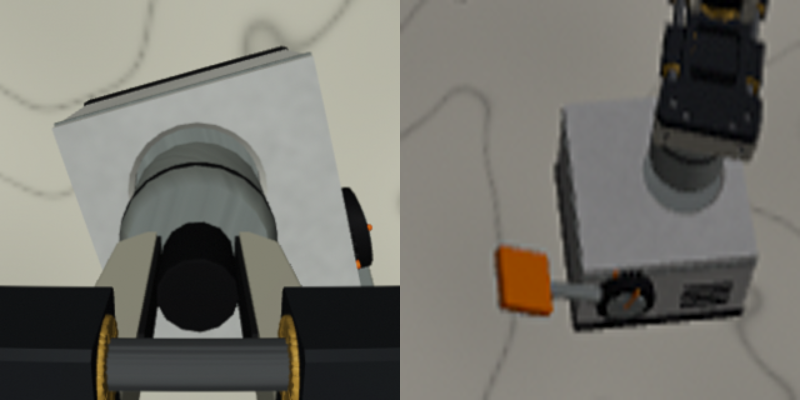

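The cup (column 198) is over the ring (columns 130–263, centre 197). I lower it in stages.

Emit:
step_arm(linear=[[0,0,5],[0,0,10],[0,0,13],[0,0,16],[0,0,19],[0,0,22],[0,0,24],[0,0,26],[0,0,28],[0,0,28]], dr=[[0,0,0],[0,0,0],[0,0,0],[0,0,0],[0,0,0],[0,0,0],[0,0,0],[0,0,0],[0,0,0],[0,0,0]], grip=[15,15,15,15,15,15,15,15,15,15])

```text
time: 9.5
ee_pos: [0.5588, 0.1958, 0.1413]
eef_rot: [-2.222, -2.221, 0.001]
force: [1.1, 0.0, -1.5]
opening: 0.0252
```

Emit:
step_arm(linear=[[0,0,3],[0,0,6],[0,0,9],[0,0,12],[0,0,14],[0,0,16],[0,0,17],[0,0,18],[0,0,18],[0,0,18]], dr=[[0,0,0],[0,0,0],[0,0,0],[0,0,0],[0,0,0],[0,0,0],[0,0,0],[0,0,0],[0,0,0],[0,0,0]], grip=[15,15,15,15,15,15,15,15,15,15])

```text
time: 10.5
ee_pos: [0.5589, 0.1959, 0.1237]
eef_rot: [2.222, 2.221, 0.0]
force: [0.0, -0.4, -1.8]
opening: 0.0253
```

Emit:
step_arm(linear=[[0,0,1],[0,0,1.5],[0,0,1.5],[0,0,1.5],[0,0,1.5],[0,0,1.5],[0,0,1.5],[0,0,1.5],[0,0,1.5],[0,0,1.5]], dr=[[0,0,0],[0,0,0],[0,0,0],[0,0,0],[0,0,0],[0,0,0],[0,0,0],[0,0,0],[0,0,0],[0,0,0]], grip=[15,15,15,28,35,45,50,50,50,50])

```text
time: 11.5
ee_pos: [0.5589, 0.1958, 0.1221]
eef_rot: [-2.222, -2.221, 0.0]
force: [-0.3, -0.5, -0.1]
opening: 0.0498
```

Emit:
step_arm(linear=[[0,0,-5],[0,0,-20],[0,0,-40],[0,0,-70],[0,0,-100],[-20,0,-120],[-50,0,-125],[-80,5,-125],[-100,10,-125],[-100,10,-125]], dr=[[0,0,0],[0,0,0],[0,0,0],[0,0,0],[0,0,0],[0,0,0],[0,0,0],[0,0,0],[0,0,0],[0,0,0]], grip=[50,50,50,50,50,50,50,50,50,50])

```text
time: 12.5
ee_pos: [0.5695, 0.0923, 0.2474]
eef_rot: [2.226, 2.215, -0.001]
force: [0.5, -1.0, -0.3]
opening: 0.0501
```

```bash
python3 - <<'E' 2>/dev/null
from h import *
s=get_state();print(s['ee_pos'],s['force'],s['opening'])
f=optics.grab_frame('wrist'); cv2.imwrite('pics/v6.png',f['image']);W=cloud(f,s)
q=W.reshape(-1,3);q=q[~np.isnan(q[:,0])]
q=q[np.hypot(q[:,0]-.5585,q[:,1]-.1955)<.05]
k=q[(q[:,2]>.138)];print('knob',len(k),np.round(np.r_[k.min(0),k.max(0),k.mean(0)],4), 'z med',np.median(k[:,2]))
k=q[(q[:,2]>.105)&(q[:,2]<.125)];print('lid',len(k),np.round(np.r_[np.percentile(k,1,axis=0),np.percentile(k,99,axis=0)],4),np.median(k[:,2]))
hsv=cv2.cvtColor(f['image'],cv2.COLOR_BGR2HSV); om=((abs(hsv[...,0].astype(int)-14)<8)&(hsv[...,1]>200)).astype(np.uint8)
n,l,st,c=cv2.connectedComponentsWithStats(om)
for i in range(1,n):
    if st[i,4]>400:
        q=W[l==i];q=q[~np.isnan(q[:,0])];print('orange',st[i],np.round(np.r_[np.median(q,0),np.percentile(q,2,axis=0),np.percentile(q,98,axis=0)],4)); 
        A=np.c_[q[:,:2],np.ones(len(q))];print('slope',np.linalg.lstsq(A,q[:,2],rcond=None)[0])
E
```

```text
[0.56945013 0.09227408 0.24742572] [ 0.524089   -0.97783147 -0.34451336] 0.050118721700591465
knob 1412 [0.5463 0.1818 0.1386 0.5708 0.2069 0.1501 0.5587 0.1945 0.1477] z med 0.1477603404166547
lid 4467 [0.5306 0.1667 0.1091 0.5869 0.2227 0.1176] 0.11550812659811938
orange [ 420  205   66   64 2899] [0.6674 0.0825 0.1002 0.6459 0.0624 0.0907 0.6891 0.1027 0.1086]
slope [ 0.13593279 -0.45531277  0.04705871]
```

View pics/v6.png

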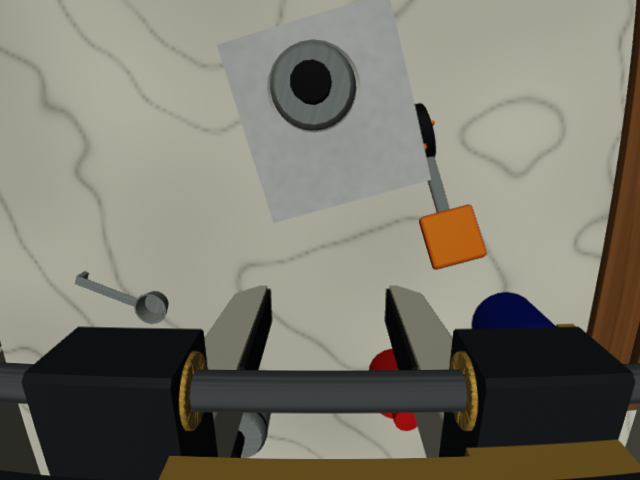

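```bash
python3 - <<'E'
from h import *
for n in ('top','scene'):
    q=np.load(n+'.npy').reshape(-1,3);q=q[~np.isnan(q[:,0])]
    for y in np.arange(-.1,.25,.05):
        h=q[(abs(q[:,1]-y)<.025)&(q[:,2]>.118)&(q[:,0]>.7)&(q[:,0]<1)]
        if len(h): print(n,round(y,2),len(h),np.round(np.percentile(h[:,0],[0,2,50]),3),round(h[:,2].max(),3))
s=get_state();print(s['joints'],s['ee_pos'])
E
```

```text
top -0.05 822 [0.826 0.828 0.866] 0.208
top 0.0 1010 [0.827 0.828 0.863] 0.206
top 0.05 1033 [0.827 0.828 0.862] 0.206
top 0.1 979 [0.827 0.828 0.87 ] 0.206
top 0.15 923 [0.827 0.829 0.86 ] 0.208
top 0.2 1091 [0.828 0.829 0.866] 0.207
scene -0.05 674 [0.74  0.832 0.893] 0.209
scene 0.0 965 [0.828 0.832 0.89 ] 0.208
scene 0.05 858 [0.829 0.834 0.897] 0.209
scene 0.1 907 [0.829 0.832 0.887] 0.21
scene 0.15 894 [0.829 0.834 0.897] 0.209
scene 0.2 968 [0.83  0.833 0.891] 0.209
[ 0.03444952  0.41626278 -0.41382336  1.89562674  0.2143484   0.87260692
 -0.4898281 ] [0.56906481 0.0945253  0.24740336]
```

The cup is home: the knob top reads 0.148 and the lid 0.116, about 1 mm off centre. Next I close the gripper, align it with the pad and move above it.

Emit:
step_arm(linear=[[0,15,0],[-5,40,10],[-10,65,30],[-15,85,60],[-20,100,85],[-20,100,107],[-20,100,107],[-20,100,107],[-20,100,107],[-20,100,107]], dr=[[0,0,-4],[0,0,-8],[0,0,-12],[0,0,-14.8],[0,0,-14.8],[0,0,-14.8],[0,0,-14.8],[0,0,-14.8],[0,0,-14.8],[0,0,-14.8]], grip=[30,10,0,0,0,0,0,0,0,0])

```text
time: 13.55
ee_pos: [0.6693, 0.0764, 0.1418]
eef_rot: [1.916, 2.488, 0.003]
force: [-0.4, 0.4, 0.1]
opening: 0.0006
```

```bash
python3 - <<'E' 2>/dev/null
from h import *
s=get_state();M=R.from_rotvec(s['eef_rot']).as_matrix();print(s['ee_pos'],s['force'],s['opening'],'toolx',np.degrees(np.arctan2(M[1,0],M[0,0])))
f=optics.grab_frame('wrist');print(proj(f,[s['ee_pos']],s)); cv2.imwrite('pics/v7.png',cv2.resize(f['image'],(480,360)))
print('err to target, tool mm',M.T@(np.array([.6695,.075,.14])-s['ee_pos'])*1000)
E
```

```text
[0.66931981 0.07644291 0.14177328] [-0.36655735  0.44263998  0.06333486] 0.0005538956873462472 toolx 104.79341565712397
[[328.59144004 305.64498154]]
err to target, tool mm [-1.44076114 -0.1981248   1.7731102 ]
```

View pics/v7.png

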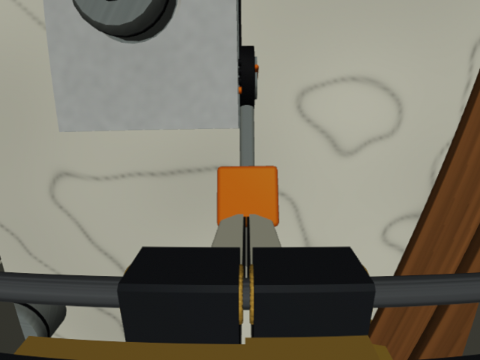

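The closed fingers (column 247) line up with the pad (centre column 248). I press down in stages.

Emit:
step_arm(linear=[[-1,0,15],[-1,0,26],[-1,0,34],[-1,0,42],[-1,0,50],[-1,0,58],[-1,0,65],[-1,0,72],[-1,0,77],[-1,0,77]], dr=[[0,0,0],[0,0,0],[0,0,0],[0,0,0],[0,0,0],[0,0,0],[0,0,0],[0,0,0],[0,0,0],[0,0,0]], grip=[0,0,0,0,0,0,0,0,0,0])

```text
time: 14.6
ee_pos: [0.6701, 0.0731, 0.0626]
eef_rot: [1.918, 2.486, -0.001]
force: [1.6, -3.9, 6.0]
opening: 0.0008
```

Emit:
step_arm(linear=[[0,0,3],[0,0,6],[0,0,9],[0,0,12],[0,0,14],[0,0,16],[0,0,17],[0,0,17],[0,0,17],[0,0,17]], dr=[[0,0,0],[0,0,0],[0,0,0],[0,0,0],[0,0,0],[0,0,0],[0,0,0],[0,0,0],[0,0,0],[0,0,0]], grip=[0,0,0,0,0,0,0,0,0,0])

```text
time: 15.6
ee_pos: [0.67, 0.0739, 0.0464]
eef_rot: [1.918, 2.486, 0.0]
force: [0.2, -3.2, 8.8]
opening: 0.0003
```

```bash
cat > c.py <<'E'
from h import *
import sys
s=get_state();print(s['time'],s['ee_pos'],s['force'])
f=optics.grab_frame('wrist');W=cloud(f,s)
hsv=cv2.cvtColor(f['image'],cv2.COLOR_BGR2HSV); om=((abs(hsv[...,0].astype(int)-14)<8)&(hsv[...,1]>200)).astype(np.uint8)
om=cv2.erode(om,np.ones((5,5),np.uint8)); n,l,st,c=cv2.connectedComponentsWithStats(om)
i=1+np.argmax(st[1:,4]); q=W[l==i];q=q[~np.isnan(q[:,0])]
yg=np.array([-.255,.967]); ax=(q[:,:2]-[.669,.079])@yg
for _ in range(3):
    p=np.polyfit(ax,q[:,2],1); r=q[:,2]-np.polyval(p,ax); k=abs(r)<.004; ax,q=ax[k],q[k]
print('pad n',len(q),'ax range',ax.min(),ax.max(),'slope rad',np.arctan(p[0]),'-> q by slope',.45+np.arctan(p[0]),'z at line',p[1])
sc=optics.grab_frame('scene'); b=cv2.resize(sc['image'][255:300,315:395],(800,450),interpolation=cv2.INTER_CUBIC)
cv2.imwrite(f'pics/{sys.argv[1]}.png',b)
E
python3 c.py v8 2>/dev/null
```

```text
15.6 [0.66995421 0.07385826 0.04637589] [ 0.15797226 -3.15500325  8.83554546]
pad n 3163 ax range -0.013417788118986107 0.017825848790217397 slope rad 0.09012224291861987 -> q by slope 0.5401222429186199 z at line 0.04584769862432671
```

View pics/v8.png

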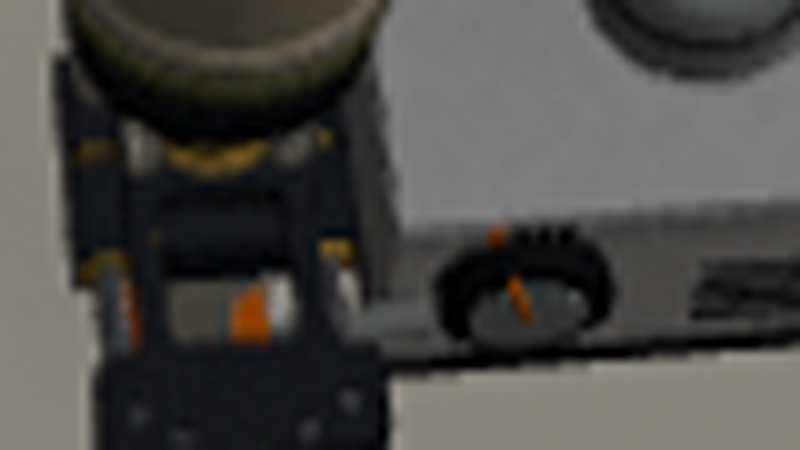

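The pointer lines up with the orange dot and kinematics gives q ≈ 0.63, but the pad slope suggests a lower value. I press a little deeper and recheck.

Emit:
step_arm(linear=[[0,0,1],[0,0,2],[0,0,3],[0,0,3],[0,0,3],[0,0,3],[0,0,3],[0,0,3],[0,0,3],[0,0,3]], dr=[[0,0,0],[0,0,0],[0,0,0],[0,0,0],[0,0,0],[0,0,0],[0,0,0],[0,0,0],[0,0,0],[0,0,0]], grip=[0,0,0,0,0,0,0,0,0,0])

```text
time: 16.7
ee_pos: [0.6699, 0.0743, 0.0436]
eef_rot: [1.917, 2.487, 0.001]
force: [-0.0, -2.1, 10.4]
opening: 0.0004
```

```bash
cat >> c.py <<'E'
# robust: pad plane over the visible part inward of the fingers (ax>0)
q2=W[l==i];q2=q2[~np.isnan(q2[:,0])];a2=(q2[:,:2]-[.669,.079])@yg
for lo in np.arange(-.012,.02,.004):
    m=(a2>lo)&(a2<lo+.004)
    if m.sum()>20:
        z=np.median(q2[m,2]); rho=.084-lo-.002
        from scipy.optimize import brentq
        print(round(lo+.002,3),m.sum(),round(z,4),'q',round(.45+brentq(lambda t:.058+.0029/np.cos(t)-rho*np.tan(t)-z,-.5,.6),3))
E
python3 c.py v9 2>/dev/null
```

```text
16.7 [0.66986984 0.07425219 0.04356157] [-0.02683437 -2.1033174  10.40886211]
pad n 3150 ax range -0.013356157939270696 0.018811766213497817 slope rad 0.1104034341499858 -> q by slope 0.5604034341499858 z at line 0.04308292860805419
-0.01 23 0.04 q 0.67
-0.006 50 0.0411 q 0.667
-0.002 95 0.0417 q 0.67
0.002 189 0.043 q 0.666
0.006 577 0.0439 q 0.665
0.01 758 0.0447 q 0.666
0.014 877 0.0453 q 0.67
0.018 733 0.0433 q 0.712
```

View pics/v9.png

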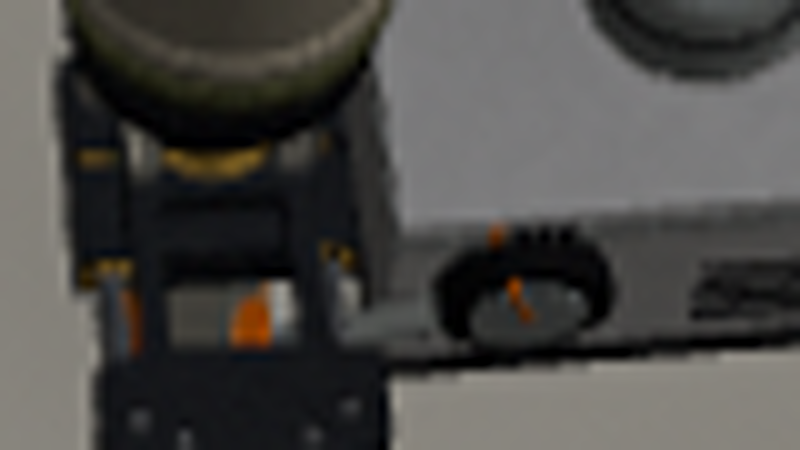

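All the pad heights give q ≈ 0.667, the force of 10.4 N matches the third click, and the pointer is on the orange dot. One more second of holding, then I hand in.

Emit:
step_arm(linear=[[0,0,0],[0,0,0],[0,0,0],[0,0,0],[0,0,0],[0,0,0],[0,0,0],[0,0,0],[0,0,0],[0,0,0]], dr=[[0,0,0],[0,0,0],[0,0,0],[0,0,0],[0,0,0],[0,0,0],[0,0,0],[0,0,0],[0,0,0],[0,0,0]], grip=[0,0,0,0,0,0,0,0,0,0])

```text
time: 17.8
ee_pos: [0.6699, 0.0742, 0.0436]
eef_rot: [1.918, 2.487, 0.001]
force: [-0.5, -2.0, 10.4]
opening: 0.0008
```

```bash
python3 -c "
from h import *
s=get_state();print(s['ee_pos'],s['force'])
if s['force'][2]>7 and abs(s['ee_pos'][2]-.0436)<.002: print(bot.close_job())"
```

```text
[0.66987881 0.07422731 0.04357379] [-0.49305224 -1.99272877 10.44158328]
the job is handed in; nothing more can be done
None
```

I put the silver 60 mm cup in the well and let go of it, then pressed the thumb pad to the third click. The job was handed in at about 18 s with the closed fingers still holding the pad; it reports no verdict.

- **Cup:** after release the knob top read 0.148 m and the lid 0.116 m, which matches fully home. It sat about 1 mm from the measured well centre.
- **Dial:** pad heights gave a dial reading of about 0.667 rad (allowed 0.57–0.75). The upward force was a steady 10.4 N, and the pointer was on the orange dot.
- **Rest of the ledge:** I saw no contact with any other item, but took no final position check of them.

Some checks disagreed with the text or each other:

- **Well position:** the well measured about 70 mm from the dial face, not 60. I followed the images and the cup went in without resistance.
- **Well depth:** the depth camera misread the steel floor at about 0.082 m. The cup went well below that, to about 0.06 m.
- **Pad slope:** at rest the pad sloped up outwards, not down as described.
- **Pad tilt:** a tilt fit over the whole visible pad gave only 0.56 rad. I discounted it because its inner edge was smeared; the strip-by-strip heights agreed on 0.667 rad.

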